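# Present a glass reference slide label end first at the reading plate

## Robot

A 7-joint arm with a two-finger parallel gripper is mounted at the origin on the work surface; the furniture and walls round the work are solid. World frame = base frame: x ahead of the robot, y to its left, z up, the work surface at z = 0. Lengths are in m, angles in rad, forces in N, time in s.
With the tool pointing down it reaches from about 0.4 to 0.85 m from the base axis. Payload 10.4 kg.
Tool frame: the origin (TCP) lies on the centre line of the jaws, within the pads' length; the fingertips stand 8 mm ahead of it and the grasp point (between the pads) lies 11 mm behind it (r.finger_overhang is the distance from the TCP to the fingertips, in m); z points along the fingers, y is the line along which they close (so a half turn about z gives the same grasp; the last joint's range is limited). The gripper opens to 87 mm and grips with 3 to 60 N. Pads are 19 mm wide; open, the fingers measure 117 mm over their backs; the gripper's body (75 mm by 190 mm) begins 51 mm behind the grasp point.
Start: joints at [-1.275, 0.332, -0.065, 1.46, 0.022, 1.35, -0.088], TCP at [0.196, 0.594, 0.231] pointing down, gripper open.
Joint ranges: [-2.6, 2.6], [-0.5, 2.12], [-1.47, 1.34], [0.16, 2.42], [-1.27, 4.41], [0.06, 2.06], [-2.6, 2.6]. Speed limits (rad/s): [2.22, 2.22, 2.79, 2.79, 3.14, 3.14, 3.14].

## Interface

Orientations are given as a unit quaternion [x, y, z, w].
In Python, from bench import r, vision gives the robot as it stands.
- The arm moves only by the tool drive_tool, never from a script. Its argument "series" is a list of rows, each a list of 2 entries, a list of its own where there are three numbers: the shift along the world's x, y, z in cm, then the turn about the world's z in degrees. A call has exactly 10 rows; each row shifts and turns the commanded pose from where the row before left it; what a row does not reach is not made up. A row lasts 1/8 s, in which the tool goes at most 62.5 mm and 10.7 degrees, less where a joint would pass 70% of its speed; a pose out of reach is approached as far as the arm can. A call with a gripper value outside its range is refused whole. "hand" is the closure, from 0 (fully open) to 1 (shut), set as the call begins (left out, the last holds). The fingers move at their own pace and stop on an object; "newtons" is the grip in N (left out, the last holds). Time passes only in rows, so rows that do not move let the fingers close, or fill a call up. It gives the time, the measured TCP pose, the force, the opening and the grip force at its end, in the units of the state.
- r.read_state(): the state, without advancing time (a new reading comes with each control period).
- vision.camera(name): name is "scene" or "top"; returns a dict with "color" (420x560x3 uint8, red, green, blue), "intrinsics" (3x3 intrinsics, pixels), "R" (3x3) and "t" (3): a world point X has camera coordinates R X + t. Camera axes: x right, y down, z forward; pixel columns grow to the right and rows downward; lengths in m; the calibration is good to about 2 mm. A picture is of the moment at which its call begins. There is no depth.
- r.close_job(): hands the job in; it is judged then, once.
The state is a dict: "time": time; "joint_positions": joint angles; "joint_vel": joint speeds; "joint_torque": joint torques, N m; "ee_pos": TCP position; "eef_rot": TCP orientation; "ft_force": force on the tool from outside, world axes, zero at the start; "torque": the same for the moment, N m; "width": finger opening in m; "grip_force": force on a finger pad.
Only numpy, scipy, OpenCV 4.12 (cv2) and the standard library are available. Lean on these libraries where they do the work, as an engineer would, in place of code of your own. Each camera call takes 0.05 s, during which the arm holds its last target. There are 200 camera calls.

## Task

Lift the clear hood off the round stand by its black bar handle and set it down upright on the cork mat. Then pick up the glass slide by its clear middle, find its label end (the white end with the small corner notch), and hold the slide level, label side up, a few centimetres above the reading plate: lined up along the plate, the notched end over the white window and the other end over the dark part. Finish while still holding it there, still and clear of the plate, and leave the setting ring, tape measure and centre cap where they are.

Things in the scene. Friction and masses are not known exactly. Their poses are not given: they have to be found in the camera images.
- stand: Fixed dark steel disc, 134 mm diameter, its top 8 mm above the bench, with a round rubber pedestal in its centre (24 mm diameter, top 18 mm above the bench) on which the slide lies balanced. Origin: centre of its underside, on the bench.
- cork_mat: Fixed round cork mat, 148 mm diameter, its top 8 mm above the bench. Origin: centre of its underside, on the bench.
- light_plate: Fixed reading plate, 120 (its x) x 74 (its y) x 20 mm high, aluminium with a dark top. A white window, 40 x 44 mm, lies flush in the top near its +x end. Origin: centre of its underside, on the bench; its x axis runs along the plate from the dark part to the window.
- window (a point): Centre of the white window, on the plate's top face, 30 mm from the plate's centre along its +x axis, 20 mm above the bench. Same axes as the plate.
- slide_mid (a point): Centre of the loose glass slide, 96 (its x) x 32 (its y) x 6 mm, 50 g. The middle 48 mm is clear glass, both ends are ground white over 24 mm. The +x end is the label end: a 9 x 9 mm notch is cut out of one of its corners, at +x and -y. Its z axis points out of the label side; it starts lying flat, label side up, on the stand's pedestal under the hood, at any yaw; this point starts 21 mm above the bench. The fingers can pass 10 mm below its underside beside the pedestal.
- slide_label (a point): Centre of the slide's notched white end, 36 mm from the slide's centre along its +x axis, half-way up. Same axes as the slide.
- hood_grip (a point): Centre of the black bar handle on the loose clear hood. The bar is 14 (x) x 68 (y) x 12 mm (z), with 18 mm free under it above the hood's top, between two posts 54 mm apart. The hood is a round plastic cover, 128 mm diameter, 36 mm high, open below, 3 mm walls, 220 g; this point is 60 mm above its lower rim. At the start the rim stands on the stand's disc (this point 68 mm above the bench); on the cork mat it is 68 mm above the bench too.
- ring_gauge: Loose setting ring, black and white, 65 mm diameter, 23 mm high, origin at the centre of its underside. Leave it alone.
- measure: Loose yellow tape measure, 35 x 85 x 64 mm high, origin at the centre of its underside. Leave it alone.
- cap: Loose black centre cap, 60 mm diameter, 14 mm high, origin at the centre of its underside. Leave it alone.

How it is judged:
By the outcome, as a careful person would: the job done as asked, in the order asked, and still so for the second after the job is handed in, while the arm keeps its last pose, push and grip.
It also fails if it takes over 59 s, if anything falls off the work surface, if the arm or the gripper's body presses on something with over 40 N, if the wrist force passes 120 N, or if a joint passes its speed limit or range.

## Working session

There is one attempt and no reset: what is moved stays moved. The work goes in short steps, Python scripts to look and compute and a tool call to move; the robot and the scene stay as the last step left them, time stands still between calls to the robot, and variables do not carry over. Pictures are saved under pics/ and viewed, at most 12 in all, crops included, and the job is handed in when it is done.

Besides the shell and the picture viewer there is one more tool, called after "Emit:" by a JSON object that holds its "api" and its "payload". drive_tool: Moves the arm, as the interface text tells. Its arguments: {"type":"object","properties":{"series":{"type":"array"},"hand":{"type":"number"},"newtons":{"type":"number"}},"required":["series"]}

```bash
mkdir -p pics; ls; python3 - <<'E'
from bench import r, vision
import cv2,numpy as np,pickle
d={n:vision.camera(n) for n in("scene","top")}
pickle.dump(d,open('d0.pkl','wb'))
for n in d:
    cv2.imwrite(f'pics/{n}0.png',d[n]['color'][...,::-1]); c=d[n]; print(n,c['intrinsics'].tolist(),(-c['R'].T@c['t']).round(3),c['R'].round(3).tolist())
s=r.read_state();print(s)
E
```

```text
pics
scene [[477.2012844102825, 0.0, 281.36591537515733], [0.0, 477.2012844102825, 211.72596135439454], [0.0, 0.0, 1.0]] [0.817 0.755 0.862] [[-0.938, 0.348, 0.005], [0.23, 0.631, -0.741], [-0.261, -0.694, -0.671]]
top [[468.1327275948716, 0.0, 285.1408259291394], [0.0, 468.1327275948716, 207.1345258914735], [0.0, 0.0, 1.0]] [ 0.372 -0.06   1.063] [[-0.027, -0.999, -0.025], [-0.99, 0.03, -0.136], [0.137, 0.021, -0.99]]
{'time': 0.1, 'joint_positions': array([-1.27458768,  0.33278687, -0.06466677,  1.46086711,  0.02159835,
        1.34990312, -0.08850677]), 'joint_vel': array([ 0.00010675, -0.00094705,  0.00125304, -0.00230068,  0.00179876,
        0.00054668, -0.00020266]), 'joint_torque': array([ 1.54378788e-03, -6.24534774e+01,  2.47562741e-02, -3.90720820e+01,
       -6.13723788e-02,  3.63625155e-02,  5.32511797e-05]), 'ee_pos': array([0.19581183, 0.59317437, 0.22984236]), 'eef_rot': array([ 1.58739524e-01,  9.87320293e-01, -6.31123920e-04, -6.71938700e-05]), 'ft_force': array([-0.81256065, -0.13738052, -0.05060715]), 'torque': array([0.00053279, 0.00170204, 0.01927468]), 'grip_force': 0.0, 'width': 0.08725185416831309}
```

```bash
sleep 1
```

```text
(no output)
```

View pics/scene0.png

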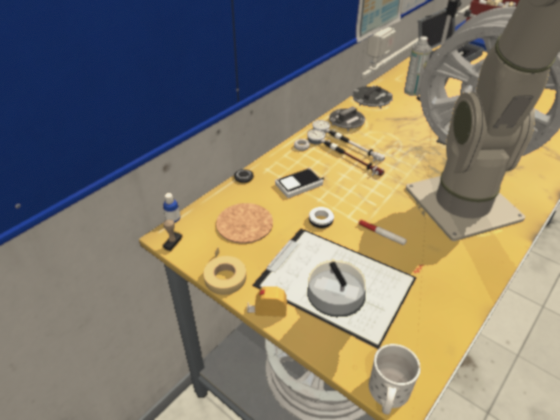

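View pics/top0.png

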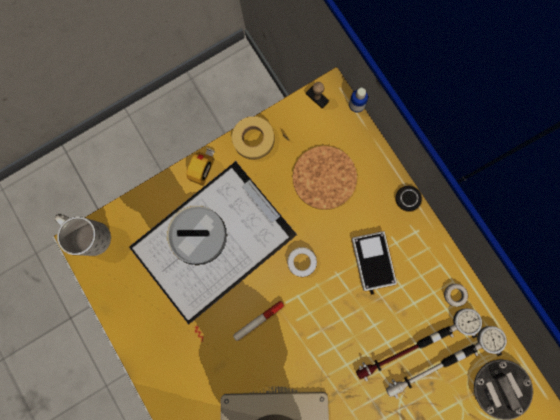

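The top view shows the hood at (197,235) with its bar at (193,233), and the cork at (325,177). The plate is at (375,261) with its window at (372,247), the ring is at (302,263), the cap at (407,197) and the tape at (200,165). The slide's label end isn't readable at this size, so I'll measure now and crop the hood.

```bash
cat > h.py <<'E'
import cv2,numpy as np
def ray(c,u,v,z):
    R,t,K=c['R'],c['t'],c['intrinsics']; o=-R.T@t
    d=R.T@np.linalg.inv(K)@np.array([u,v,1.]); return o+d*(z-o[2])/d[2]
def blob(mask,box):
    x0,y0,x1,y1=box; m=np.zeros_like(mask,np.uint8); m[y0:y1,x0:x1]=mask[y0:y1,x0:x1]
    m=cv2.morphologyEx(m,cv2.MORPH_OPEN,np.ones((2,2),np.uint8))
    cs,_=cv2.findContours(m,cv2.RETR_EXTERNAL,cv2.CHAIN_APPROX_NONE)
    return max(cs,key=cv2.contourArea)
def rect(c,cnt,z):
    P=np.array([ray(c,*(p[0]),z)[:2] for p in cnt],np.float32)
    (cx,cy),(w,h),a=cv2.minAreaRect(P*1000)
    if w<h: w,h,a=h,w,a+90
    return np.round([cx,cy,w,h,a],1)
E
python3 - <<'E'
import pickle,cv2,numpy as np
from h import *
d=pickle.load(open('d0.pkl','rb'))
t=d['top'];s=d['scene']
g=t['color'].astype(int); gs=s['color'].astype(int)
print('bar top',rect(t,blob(g.max(2)<60,(170,215,220,250)),.074))
print('bar scene',rect(s,blob(gs.max(2)<60,(325,258,352,292)),.074))
hsv=cv2.cvtColor(t['color'],cv2.COLOR_RGB2HSV);print(hsv[177,325],hsv[215,325],hsv[177,340],g[235,210],g[247,372],g[265,375])
hs=cv2.cvtColor(s['color'],cv2.COLOR_RGB2HSV)
print('cork top',rect(t,blob((hsv[...,0]<17)&(hsv[...,1]<200)&(hsv[...,2]>90),(285,140,365,215)),.008))
print('cork scene',rect(s,blob((hs[...,0]<17)&(hs[...,1]<200)&(hs[...,2]>90),(210,198,278,246)),.008))
print('plate top',rect(t,blob(hsv[...,1]<110,(345,222,400,300)),.02))
print('dark',rect(t,blob(g.max(2)<70,(345,225,400,290)),.02))
print('win top',rect(t,blob(g.min(2)>150,(357,236,388,258)),.02))
print('win scene',rect(s,blob(gs.min(2)>170,(278,172,306,195)),.02))
print('hood top',rect(t,blob(hsv[...,1]<40,(165,205,230,268)),.044))
for n,u,v,z in(('ring',302,263,.023),('cap',407,197,.014),('tape',201,165,.064)):print(n,ray(t,u,v,z).round(3))
a=cv2.resize(t['color'][195:275,155:240],None,fx=5,fy=5,interpolation=2)
b=cv2.resize(s['color'][255:320,300:375],None,fx=5,fy=5,interpolation=2)
H=np.zeros((420,800,3),np.uint8);H[:400,:425]=a;H[:325,425:800]=b
cv2.imwrite('pics/crop0.png',H[...,::-1])
E
```

```text
bar top [458.1 158.1  66.5  10.7  88.3]
bar scene [465.5 172.4  62.   10.5  90.4]
[ 14 142 178] [ 20 178 178] [ 14 143 176] [123 122 122] [183 182 184] [21 18 19]
cork top [ 582.9 -131.2  144.6  144.2  178.2]
cork scene [ 590.1 -119.1  143.   142.6   70. ]
plate top [ 388.9 -231.7  121.9   77.    11.4]
dark [ 389.5 -232.   109.5   64.2   10.2]
win top [ 418.9 -227.4   41.7   37.5   99.6]
win scene [ 424.  -218.7   43.3   39.    98.1]
hood top [453.4 155.  143.2 135.9  88.4]
ring [ 0.39  -0.071  0.023]
cap [ 0.532 -0.312  0.014]
tape [0.609 0.144 0.064]
```

View pics/crop0.png

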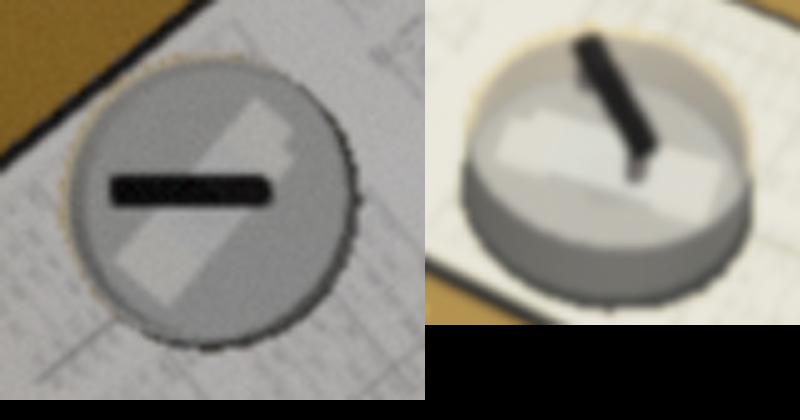

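The crop shows the slide's notched end at the top right, with the notch at about (290,150). That puts slide +x at about -36° in yaw, label side up. The two views disagree consistently by about 12 mm, so I'll use the gripper itself as a reference.

Emit:
{"api": "drive_tool", "payload": {"series": [[[2.6,-4.3,-0.3],-7.2],[[2.6,-4.3,-0.3],-7.2],[[2.6,-4.3,-0.3],-7.2],[[2.6,-4.3,-0.3],-7.2],[[2.6,-4.3,-0.3],-7.2],[[2.6,-4.3,-0.3],-7.2],[[2.6,-4.3,-0.3],-7.2],[[2.6,-4.3,-0.3],-7.2],[[2.6,-4.3,-0.3],-7.2],[[2.6,-4.3,-0.3],-7.2]], "hand": 0, "newtons": 30}}

```text
time: 1.35
ee_pos: [0.4563, 0.162, 0.2004]
eef_rot: [0.71, 0.704, 0.0, -0.0]
ft_force: [0.4, 0.8, -0.2]
width: 0.0871
grip_force: 0.0
```

```bash
cat >> h.py <<'E'
def proj(c,X):
    p=c['intrinsics']@(c['R']@np.asarray(X)+c['t']); return p[:2]/p[2]
def st():
    from bench import r
    from scipy.spatial.transform import Rotation as Q
    s=r.read_state(); M=Q.from_quat(s['eef_rot']).as_matrix()
    print('t',round(s['time'],2),'p',(s['ee_pos']*100).round(2),'yangle',np.degrees(np.arctan2(M[1,1],M[0,1])).round(1),'z',M[:,2].round(3),'w',round(s['width'],4),'g',round(s['grip_force'],1),'F',s['ft_force'].round(1),'q',s['joint_positions'].round(2)); return s,M
E
python3 - <<'E'
from bench import vision
from h import *
import pickle
s,M=st(); p=s['ee_pos']; d={}
H=np.zeros((480,800,3),np.uint8)
for i,n in enumerate(('scene','top')):
    c=d[n]=vision.camera(n)
    T=[proj(c,p+M@np.array([0,sg*.0435,.008])) for sg in(-1,1)]
    u,v=np.mean(T,0).astype(int); print(n,np.round(T,1),u-40,v-48)
    im=c['color'].copy()
    a=cv2.resize(im[v-48:v+48,u-40:u+40],None,fx=5,fy=5,interpolation=2)
    for q in T: cv2.drawMarker(a,tuple(int(k) for k in ((q-[u-40,v-48]+.5)*5)),(255,0,0),0,10,1)
    H[:,i*400:i*400+400]=a
cv2.imwrite('pics/g1.png',H[...,::-1]);pickle.dump(d,open('d1.pkl','wb'))
E
```

```text
t 1.35 p [45.63 16.2  20.04] yangle -0.5 z [-0.  0. -1.] w 0.0871 g 0.0 F [ 0.4  0.8 -0.2] q [-0.8   0.03  0.38  1.88 -0.01  1.23 -0.43]
scene [[365.1 226.5]
 [325.7 236.7]] 305 183
top [[177.3 252.7]
 [177.9 206.5]] 137 181
```

View pics/g1.png

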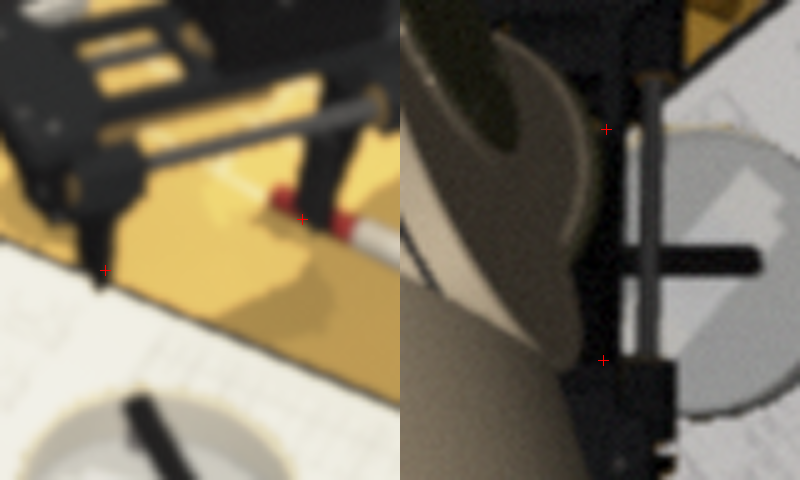

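In the scene view the fingertips fall within a pixel or so of prediction, once the pad width is allowed for. The averaged bar position is well inside the grasp tolerances (±36 mm in x, ±17 mm in y), so I'll descend there. Later placements can be done relative to the gripper in one camera.

Emit:
{"api": "drive_tool", "payload": {"series": [[[0.3,0.2,-1.4],0],[[0.2,0.1,-1.4],0],[[0,0,-1.4],0],[[0,0,-1.4],0],[[0,0,-1.4],0],[[0,0,-1.4],0],[[0,0,-1.5],0],[[0,0,-1.5],0],[[0,0,-1.5],0],[[0,0,-1.4],0]]}}

```text
time: 2.7
ee_pos: [0.4608, 0.1665, 0.0566]
eef_rot: [0.709, 0.705, -0.0, 0.0]
ft_force: [-0.6, -0.2, -0.9]
width: 0.0871
grip_force: 0.0
```

Emit:
{"api": "drive_tool", "payload": {"series": [[[0,0,0],0],[[0,0,0],0],[[0,0,0],0],[[0,0,0],0],[[0,0,0],0],[[0,0,0],0],[[0,0,0],0],[[0,0,0],0],[[0,0,0],0],[[0,0,0],0]], "hand": 1, "newtons": 30}}

```text
time: 3.95
ee_pos: [0.461, 0.1665, 0.0576]
eef_rot: [0.709, 0.705, 0.0, 0.0]
ft_force: [0.8, 1.2, -0.9]
width: 0.0138
grip_force: 30.0
```

```bash
python3 - <<'E'
from h import *
from bench import vision
st(); c=vision.camera('scene'); u,v=338,280
cv2.imwrite('pics/g2.png',cv2.resize(c['color'][v-70:v+50,u-80:u+80],None,fx=4,fy=4,interpolation=2)[...,::-1])
E
```

```text
t 3.95 p [46.1  16.65  5.76] yangle -0.3 z [ 0.  0. -1.] w 0.0138 g 30.0 F [ 0.8  1.2 -0.9] q [-0.78  0.22  0.37  2.02 -0.1   0.92 -0.36]
```

View pics/g2.png

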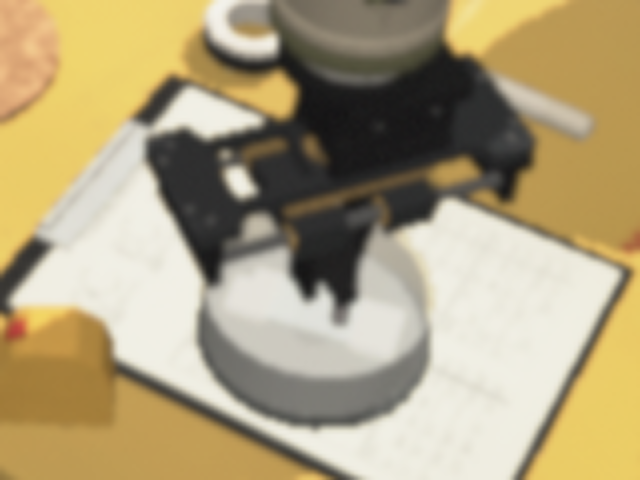

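The view confirms the grasp: the fingers close on the bar between the posts, with a width of 13.8 mm against the 14 mm bar. The gripped x (461) falls between the two camera values, so averaging them is justified. Next I lift and carry to the cork, whose averaged centre is (586, -125).

Emit:
{"api": "drive_tool", "payload": {"series": [[[0,0,0.4],0],[[0,0,0.8],0],[[0,0,1.2],0],[[0,0,1.2],0],[[0,0,1.2],0],[[0,0,1.2],0],[[0,0,1.2],0],[[0,0,1.0],0],[[0,0,0.8],0],[[0,0,0],0]]}}

```text
time: 5.25
ee_pos: [0.4611, 0.1667, 0.1481]
eef_rot: [0.709, 0.705, 0.0, 0.0]
ft_force: [0.1, 0.3, -2.7]
width: 0.0133
grip_force: 29.9
```

Emit:
{"api": "drive_tool", "payload": {"series": [[[0.4,-1.0,0],0],[[0.7,-1.5,0],0],[[0.7,-1.5,0],0],[[0.7,-1.5,0],0],[[0.7,-1.5,0],0],[[0.7,-1.5,0],0],[[0.7,-1.5,0],0],[[0.7,-1.5,0],0],[[0.7,-1.5,0],0],[[0.5,-1.5,0],0]]}}

```text
time: 6.5
ee_pos: [0.5261, 0.0196, 0.1473]
eef_rot: [0.709, 0.705, -0.0, 0.0]
ft_force: [-0.7, -0.6, -2.9]
width: 0.0134
grip_force: 29.9
```

Emit:
{"api": "drive_tool", "payload": {"series": [[[0.7,-1.5,0],0],[[0.7,-1.5,0],0],[[0.7,-1.5,0],0],[[0.7,-1.5,0],0],[[0.7,-1.5,0],0],[[0.7,-1.5,0],0],[[0.7,-1.5,0],0],[[0.6,-1.5,0],0],[[0.5,-1.5,0],0],[[0.2,-1.0,0],0]]}}

```text
time: 7.75
ee_pos: [0.588, -0.1247, 0.1475]
eef_rot: [0.709, 0.705, -0.0, 0.0]
ft_force: [-1.1, 0.3, -1.9]
width: 0.0135
grip_force: 29.9
```

```bash
python3 - <<'E'
from h import *
from bench import vision
import pickle
st(); d={n:vision.camera(n) for n in('scene','top')}; pickle.dump(d,open('d2.pkl','wb'))
c=d['scene'];t=d['top']
H=np.zeros((480,800,3),np.uint8)
H[:,:400]=cv2.resize(c['color'][140:260,195:295],None,fx=4,fy=4); H[:,400:]=cv2.resize(t['color'][115:235,275:375],None,fx=4,fy=4)
cv2.imwrite('pics/g3.png',H[...,::-1])
E
```

```text
t 7.75 p [ 58.8  -12.47  14.75] yangle -0.3 z [-0. -0. -1.] w 0.0135 g 29.9 F [-1.1  0.3 -1.9] q [-0.33  0.37  0.58  1.66 -0.22  1.17  0.3 ]
```

View pics/g3.png

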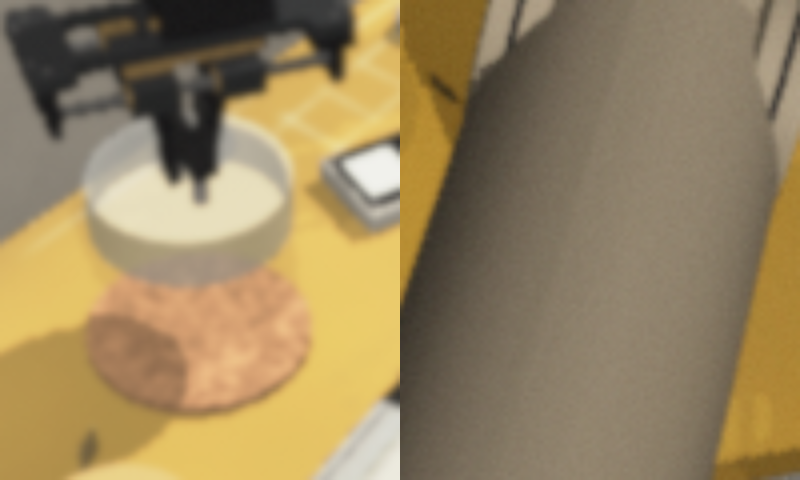

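The hood hangs level: its rim spans columns 216–268 with the bottom at about row 211, and the cork below it is centred near (245,222). Next I'll measure hood against cork within this one camera.

```bash
python3 - <<'E'
from h import *
import pickle
c=pickle.load(open('d2.pkl','rb'))['scene']
def ell(x,y,z,R):
    a=np.linspace(0,2*np.pi,361); P=np.array([proj(c,[x+R*np.cos(k),y+R*np.sin(k),z]) for k in a]); return P[:,0].min(),P[:,0].max(),P[:,1].min(),P[:,1].max()
print('rim pred',np.round(ell(.588,-.125,.0985,.064),1),'top',np.round(ell(.588,-.125,.1345,.064),1))
print('cork pred mean',np.round(ell(.5865,-.125,.008,.074),1),'scene',np.round(ell(.590,-.119,.008,.074),1))
for dx,dy in((.01,0),(0,.01)):print(np.round(ell(.588+dx,-.125+dy,.0985,.064),1))
# edges: row profile near ellipse column and row
im=c['color'].astype(int)
print('col 243 rows 200-216',im[200:217,243].tolist())
print('row 195',[ (u,im[195,u].tolist()) for u in list(range(212,221))+list(range(263,273))])
E
```

```text
rim pred [217.  268.8 179.  212.3] top [215.8 268.6 167.7 200.9]
cork pred mean [216.7 273.6 202.7 241.8] scene [216.  273.1 204.4 243.8]
[213.1 265.  179.8 213.3]
[218.1 270.2 181.2 215. ]
col 243 rows 200-216 [[214, 199, 162], [188, 173, 137], [173, 158, 125], [167, 151, 124], [167, 149, 127], [166, 147, 127], [165, 146, 126], [164, 146, 126], [166, 147, 127], [169, 150, 129], [173, 151, 128], [183, 152, 123], [197, 153, 116], [204, 153, 111], [205, 154, 110], [210, 157, 112], [216, 162, 115]]
row 195 [(212, [224, 195, 120]), (213, [220, 190, 116]), (214, [217, 184, 110]), (215, [211, 176, 105]), (216, [192, 162, 103]), (217, [167, 148, 106]), (218, [157, 143, 110]), (219, [162, 148, 115]), (220, [175, 161, 127]), (263, [174, 158, 122]), (264, [173, 157, 121]), (265, [175, 159, 122]), (266, [180, 162, 122]), (267, [194, 169, 119]), (268, [216, 183, 112]), (269, [228, 194, 107]), (270, [231, 197, 105]), (271, [230, 196, 104]), (272, [230, 195, 103])]
```

Measured hood to cork, the move made is within about 2 mm of the move needed, against a ±10 mm margin. Lowering now.

Emit:
{"api": "drive_tool", "payload": {"series": [[[-0.2,0.2,-1.0],0],[[0,0,-1.2],0],[[0,0,-1.2],0],[[0,0,-1.2],0],[[0,0,-1.2],0],[[0,0,-1.2],0],[[0,0,-0.8],0],[[0,0,-0.6],0],[[0,0,-0.4],0],[[0,0,-0.2],0]]}}

```text
time: 9.1
ee_pos: [0.586, -0.1215, 0.0576]
eef_rot: [0.709, 0.705, 0.0, 0.0]
ft_force: [-5.4, 0.2, 14.5]
width: 0.0136
grip_force: 29.9
```

```bash
python3 - <<'E'
from h import *
from bench import vision
st(); c=vision.camera('scene')
cv2.imwrite('pics/g4.png',cv2.resize(c['color'][150:270,175:335],None,fx=4,fy=4,interpolation=2)[...,::-1])
E
```

```text
t 9.1 p [ 58.6  -12.15   5.76] yangle -0.3 z [ 0.  0. -1.] w 0.0136 g 29.9 F [-5.4  0.2 14.5] q [-0.31  0.47  0.55  1.74 -0.28  1.01  0.34]
```

View pics/g4.png

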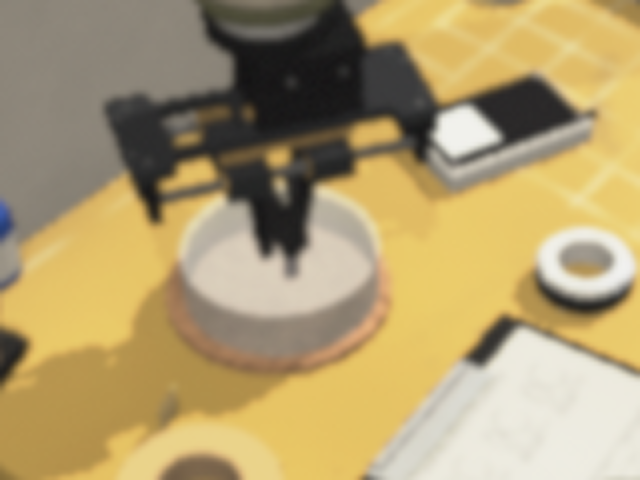

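The hood's rim sits inside the cork, with cork visible to the left, right and front, and it is bearing on the mat (14 N). Releasing and rising.

Emit:
{"api": "drive_tool", "payload": {"series": [[[0,0,0],0],[[0,0,0],0],[[0,0,0],0],[[0,0,0],0],[[0,0,0],0],[[0,0,0],0],[[0,0,0],0],[[0,0,0.5],0],[[0,0,1.0],0],[[0,0,1.5],0]], "hand": 0}}

```text
time: 10.4
ee_pos: [0.5858, -0.1215, 0.0885]
eef_rot: [0.709, 0.705, -0.0, -0.0]
ft_force: [0.6, 0.0, -0.0]
width: 0.0867
grip_force: 0.0
```

Emit:
{"api": "drive_tool", "payload": {"series": [[[0,0,2.5],0],[[0,0,3],0],[[0,0,3],0],[[0,0,3],0],[[0,0,2],0],[[0,0,1],0],[[0,0,0],0],[[0,0,0],0],[[0,0,0],0],[[0,0,0],0]]}}

```text
time: 11.65
ee_pos: [0.5857, -0.1215, 0.2321]
eef_rot: [0.709, 0.705, -0.0, -0.0]
ft_force: [0.1, 0.3, -1.0]
width: 0.0869
grip_force: 0.0
```

```bash
python3 - <<'E'
from h import *
from bench import vision
import pickle
st(); d={n:vision.camera(n) for n in('scene','top')}; pickle.dump(d,open('d3.pkl','wb'))
c=d['scene'];t=d['top']
H=np.zeros((480,800,3),np.uint8)
H[:,:400]=cv2.resize(c['color'][235:331,295:375],None,fx=5,fy=5); H[:,400:]=cv2.resize(t['color'][187:283,157:237],None,fx=5,fy=5)
cv2.imwrite('pics/g5.png',H[...,::-1])
E
```

```text
t 11.65 p [ 58.57 -12.15  23.21] yangle -0.3 z [-0.001 -0.    -1.   ] w 0.0869 g 0.0 F [ 0.1  0.3 -1. ] q [-0.36  0.3   0.61  1.56 -0.17  1.33  0.26]
```

View pics/g5.png

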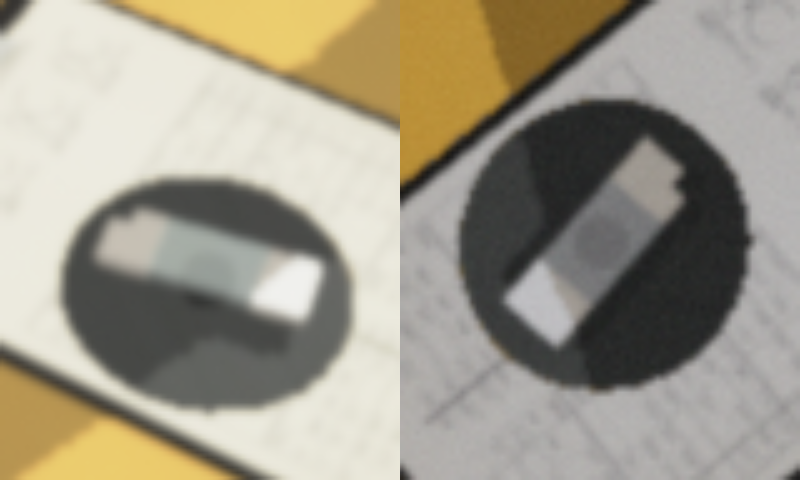

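Both views show the slide on its pedestal. The notched end is at top crop (655,175), with the notch at (683,185), and the plain end is at (540,305). Measuring.

```bash
python3 - <<'E'
from h import *
import pickle
d=pickle.load(open('d3.pkl','rb'))
for n,box,th in(('scene',(312,272,362,302),105),('top',(176,211,217,260),85)):
    c=d[n]; g=cv2.cvtColor(c['color'],cv2.COLOR_RGB2GRAY)
    print(n,'slide',rect(c,blob(g>th,box),.024))
    big=(307,270,367,318) if n=='scene' else (168,206,228,267)
    print(n,'disc',rect(c,blob(((g<85)|((cv2.cvtColor(c['color'],cv2.COLOR_RGB2HSV)[...,1]>0)&(g<85))),big),.008))
t=d['top']
a=ray(t,157+(655-400)/5,187+175/5,.024);b=ray(t,157+(540-400)/5,187+305/5,.024);print('dir',np.degrees(np.arctan2(*(a-b)[1::-1])))
g=cv2.cvtColor(t['color'],cv2.COLOR_RGB2GRAY);print('win',rect(t,blob(g>140,(357,236,388,258)),.02))
h=cv2.cvtColor(t['color'],cv2.COLOR_RGB2HSV);print('plate dark',rect(t,blob(g<60,(345,225,400,290)),.02))
E
```

```text
scene slide [461.6 169.  102.3  41.4 138.8]
scene disc [493.  181.6 105.3  61.3 126.3]
top slide [456.6 160.3  98.   34.4 138.6]
top disc [456.6 161.9 130.4 128.5  43.8]
dir -42.38073926054837
win [ 419.  -227.5   43.    39.1  100.4]
plate dark [ 389.5 -232.   108.6   62.8   10.2]
```

Slide yaw is -41.4° and its centre is about (459.5, 164.5). I'll take the -131° closing direction, so that joint 7 stays in range at the plate.

Emit:
{"api": "drive_tool", "payload": {"series": [[[-0.6,1.4,0],-6.6],[[-0.6,1.4,0],-6.6],[[-0.6,1.4,0],-6.6],[[-0.6,1.4,0],-6.6],[[-0.6,1.4,0],-6.6],[[-0.6,1.4,0],-6.6],[[-0.6,1.4,0],-6.6],[[-0.6,1.4,0],-6.6],[[-0.6,1.4,0],-6.6],[[-0.6,1.4,0],-6.6]]}}

```text
time: 13.0
ee_pos: [0.5256, 0.019, 0.2326]
eef_rot: [0.979, 0.204, 0.0, 0.0]
ft_force: [-0.8, -0.6, 1.6]
width: 0.0872
grip_force: 0.0
```

Emit:
{"api": "drive_tool", "payload": {"series": [[[-0.7,1.5,-0.5],-6.5],[[-0.7,1.5,-0.5],-6.5],[[-0.7,1.5,-0.5],-6.5],[[-0.7,1.5,-1],-6.5],[[-0.7,1.5,-1],-6.5],[[-0.7,1.5,-1],-6.5],[[-0.6,1.4,-1.5],-6.5],[[-0.6,1.4,-1.5],-6.5],[[-0.6,1.4,-1.5],-6.5],[[-0.6,1.4,-1.5],-6.6]]}}

```text
time: 14.25
ee_pos: [0.4614, 0.1592, 0.1311]
eef_rot: [0.943, -0.334, -0.002, 0.001]
ft_force: [-0.9, -0.1, -0.2]
width: 0.087
grip_force: 0.0
```

```bash
python3 -c "
from h import *
st()"
```

```text
t 14.25 p [46.14 15.92 13.11] yangle -129.0 z [-0.005  0.001 -1.   ] w 0.087 g 0.0 F [-0.9 -0.1 -0.2] q [-1.13  0.13  0.76  1.97 -0.1   1.09 -2.57]
```

Joint 7 turns opposite to what I assumed and is now close to its limit (-2.57). I'll switch to the other closing direction (+48.6°), which gives j7 ≈ 0.5 here and ≈ 2.3 at the plate.

Emit:
{"api": "drive_tool", "payload": {"series": [[[0,0,0],8],[[0,0,0],10],[[0,0,0],10],[[0,0,0],10],[[0,0,0],10],[[0,0,0],10],[[0,0,0],10],[[0,0,0],10],[[0,0,0],10],[[0,0,0],10]]}}

```text
time: 15.5
ee_pos: [0.4619, 0.1591, 0.1319]
eef_rot: [0.868, 0.496, -0.001, 0.002]
ft_force: [-1.1, 0.2, 0.7]
width: 0.087
grip_force: 0.0
```

Emit:
{"api": "drive_tool", "payload": {"series": [[[0,0,0],10],[[0,0,0],10],[[0,0,0],10],[[0,0,0],10],[[0,0,0],10],[[0,0,0],10],[[0,0,0],10],[[0,0,0],8],[[0,0,0],0],[[0,0,0],0]]}}

```text
time: 16.75
ee_pos: [0.4619, 0.1592, 0.1319]
eef_rot: [0.366, 0.93, 0.001, 0.002]
ft_force: [-0.2, -0.1, 0.1]
width: 0.0873
grip_force: 0.0
```

```bash
python3 -c "
from h import *
st()"
```

```text
t 16.75 p [46.19 15.92 13.19] yangle 47.0 z [ 0.004 -0.    -1.   ] w 0.0873 g 0.0 F [-0.2 -0.1  0.1] q [-0.91  0.11  0.52  1.96 -0.06  1.08  0.45]
```

Emit:
{"api": "drive_tool", "payload": {"series": [[[-0.1,0.2,-1],0.8],[[-0.1,0.2,-1.5],0.8],[[0,0.1,-1.5],0],[[0,0,-1.5],0],[[0,0,-1.5],0],[[0,0,-1],0],[[0,0,0],0],[[0,0,0],0],[[0,0,0],0],[[0,0,0],0]]}}

```text
time: 18.0
ee_pos: [0.4601, 0.1643, 0.0522]
eef_rot: [0.352, 0.936, 0.001, 0.002]
ft_force: [-0.4, -0.2, 1.0]
width: 0.0871
grip_force: 0.0
```

```bash
python3 - <<'E'
from h import *
from bench import vision
s,M=st(); c=vision.camera('scene'); p=s['ee_pos']
im=cv2.resize(c['color'][220:320,280:400],None,fx=5,fy=5,interpolation=2)
for y in (-.0435,.0435,-.016,.016):
  for x in(-.0095,.0095):
    q=(proj(c,(p+M@[x,y,.008]) if abs(y)>.02 else np.r_[(p+M@[x,y,0])[:2],.024])-[280,220]+.5)*5; cv2.drawMarker(im,(int(q[0]),int(q[1])),(255,0,0),0,10,1)
cv2.imwrite('pics/g6.png',im[...,::-1])
E
```

```text
t 18.0 p [46.01 16.43  5.22] yangle 48.8 z [ 0.004  0.    -1.   ] w 0.0871 g 0.0 F [-0.4 -0.2  1. ] q [-0.89  0.23  0.5   2.03 -0.14  0.9   0.54]
```

View pics/g6.png

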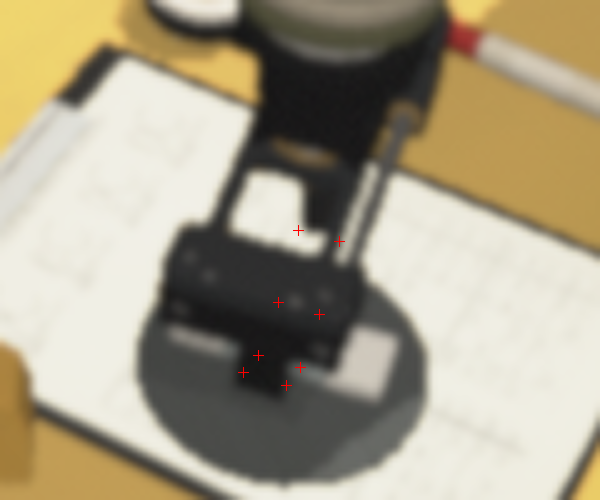

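The jaws straddle the slide across its clear middle: near finger at (262,380), slide ends visible at (200,335) and (365,365). Centring lengthwise is good, and the slide sits a few mm nearer the camera than predicted. I'll shift 0.2/0.2 cm, descend and close.

Emit:
{"api": "drive_tool", "payload": {"series": [[[0.2,0.2,-0.6],0],[[0,0,-0.7],0],[[0,0,-0.7],0],[[0,0,-0.5],0],[[0,0,-0.4],0],[[0,0,-0.2],0],[[0,0,-0.2],0],[[0,0,0],0],[[0,0,0],0],[[0,0,0],0]]}}

```text
time: 19.3
ee_pos: [0.4619, 0.1662, 0.0189]
eef_rot: [0.352, 0.936, 0.001, 0.002]
ft_force: [0.0, -0.1, 0.1]
width: 0.0869
grip_force: 0.0
```

Emit:
{"api": "drive_tool", "payload": {"series": [[[0,0,0],0],[[0,0,0],0],[[0,0,0],0],[[0,0,0],0],[[0,0,0],0],[[0,0,0],0],[[0,0,0],0],[[0,0,0],0],[[0,0,0],0],[[0,0,0],0]], "hand": 1, "newtons": 20}}

```text
time: 20.55
ee_pos: [0.4619, 0.1661, 0.0188]
eef_rot: [0.352, 0.936, 0.001, 0.002]
ft_force: [-0.1, -0.5, 1.0]
width: 0.0316
grip_force: 20.0
```

```bash
python3 -c "
from h import *
st()"
```

```text
t 20.55 p [46.19 16.61  1.88] yangle 48.8 z [ 0.004 -0.    -1.   ] w 0.0316 g 20.0 F [-0.1 -0.5  1. ] q [-0.87  0.3   0.49  2.05 -0.18  0.83  0.57]
```

Gripped at 31.6 mm (the slide is 32 mm wide). Lifting, then carrying while turning +51.6°.

Emit:
{"api": "drive_tool", "payload": {"series": [[[0,0,0.3],0],[[0,0,0.7],0],[[0,0,1.2],0],[[0,0,1.5],0],[[0,0,1.5],0],[[0,0,1.5],0],[[0,0,1.2],0],[[0,0,0.8],0],[[0,0,0.3],0],[[0,-0.5,0],0]]}}

```text
time: 21.8
ee_pos: [0.4618, 0.1612, 0.1087]
eef_rot: [0.352, 0.936, 0.0, 0.002]
ft_force: [-0.1, 0.4, -1.4]
width: 0.0317
grip_force: 20.0
```

Emit:
{"api": "drive_tool", "payload": {"series": [[[0,-1,0],1],[[0,-1.5,0],2],[[0,-2,0],3],[[0,-2,0],3],[[0,-2,0],3],[[0,-2.2,0],3],[[0,-2.2,0],3],[[0,-2.2,0],3],[[0,-2.2,0],3],[[0,-2.2,0],3]]}}

```text
time: 23.05
ee_pos: [0.4613, -0.0353, 0.1085]
eef_rot: [0.123, 0.992, 0.001, 0.001]
ft_force: [0.5, 0.6, -0.4]
width: 0.0314
grip_force: 20.0
```

Emit:
{"api": "drive_tool", "payload": {"series": [[[-0.5,-2.2,0],3],[[-1,-2.2,0],3],[[-1,-2.2,0],3],[[-1,-2.2,0],3],[[-1,-2.2,0],3],[[-1,-2.2,0],3],[[-1,-2.2,0],3],[[-0.6,-2,0],2],[[-0.3,-1.5,0],1.6],[[-0.1,-0.6,0],0]]}}

```text
time: 24.3
ee_pos: [0.386, -0.2299, 0.1086]
eef_rot: [-0.09, 0.996, 0.001, 0.001]
ft_force: [-0.3, 0.1, -0.4]
width: 0.0317
grip_force: 20.0
```

Emit:
{"api": "drive_tool", "payload": {"series": [[[0,0,-0.5],0],[[0,0,-0.6],0],[[0,0,-0.6],0],[[0,0,-0.6],0],[[0,0,-0.5],0],[[0,0,-0.4],0],[[0,0,0],0],[[0,0,0],0],[[0,0,0],0],[[0,0,0],0]]}}

```text
time: 25.55
ee_pos: [0.387, -0.2288, 0.0769]
eef_rot: [-0.091, 0.996, 0.001, 0.002]
ft_force: [0.6, -0.1, -0.3]
width: 0.0316
grip_force: 20.0
```

```bash
python3 - <<'E'
from h import *
from bench import vision
import pickle
st(); d={n:vision.camera(n) for n in('scene','top')}; pickle.dump(d,open('d4.pkl','wb'))
c=d['scene'];t=d['top']
H=np.zeros((480,800,3),np.uint8)
H[:,:400]=cv2.resize(c['color'][125:221,260:340],None,fx=5,fy=5); H[:,400:]=cv2.resize(t['color'][210:306,335:415],None,fx=5,fy=5)
cv2.imwrite('pics/g7.png',H[...,::-1])
E
```

```text
t 25.55 p [ 38.7  -22.88   7.69] yangle 100.4 z [ 0.003  0.003 -1.   ] w 0.0316 g 20.0 F [ 0.6 -0.1 -0.3] q [-0.37  0.12  0.86  2.12 -0.11  0.95  2.3 ]
```

View pics/g7.png

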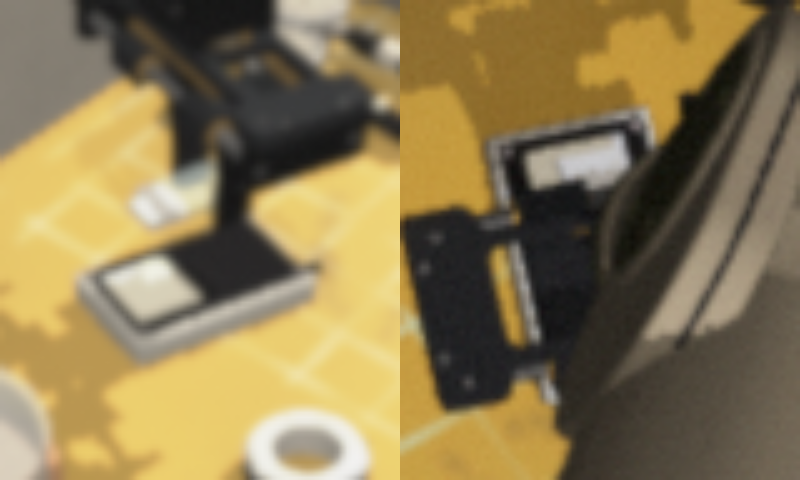

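The top view shows the label end (bright, 560–630 × 145–185 in the crop) over the window (525–635 × 135–190). The scene view shows the end at (165,205), with the notch on the far/right side. Overlaying the predicted outlines to get the residual offset.

```bash
python3 - <<'E'
from h import *
import pickle
d=pickle.load(open('d4.pkl','rb'))
def pts(c,L,o,yaw,z):
    a=np.radians(yaw);R=np.array([[np.cos(a),-np.sin(a)],[np.sin(a),np.cos(a)]])
    return np.array([proj(c,[*(R@np.array(l)+o),z]) for l in L])
S=[(-48,-16),(39,-16),(39,-7),(48,-7),(48,16),(-48,16)]; S=np.array(S)/1000
W=np.array([(-20,-22),(20,-22),(20,22),(-20,22)])/1000
H=np.zeros((560,800,3),np.uint8)
for i,(n,x0,y0) in enumerate((('scene',270,145),('top',350,215))):
    c=d[n]; a=cv2.resize(c['color'][y0:y0+56,x0:x0+40],None,fx=10,fy=10,interpolation=2)
    for L,o,z,col in((S,[.387,-.2288],.082,(255,0,0)),(W,[.422,-.223],.02,(0,160,0)),(W,[.419,-.2275],.02,(0,0,255))):
        P=((pts(c,L,o,10.4,z)-[x0,y0]+.5)*10).astype(np.int32); cv2.polylines(a,[P],True,col,1)
    H[:,i*400:i*400+400]=a
cv2.imwrite('pics/g8.png',H[...,::-1])
E
```

```text
(no output)
```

View pics/g8.png

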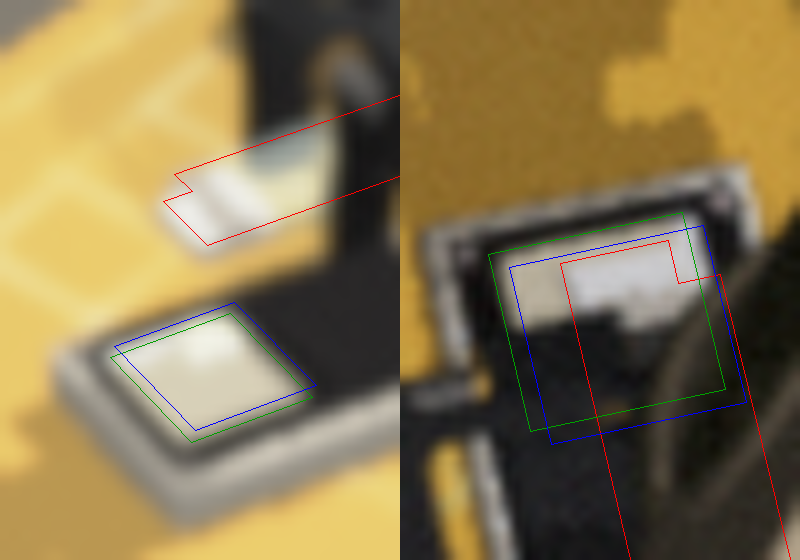

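The predicted and observed slide outlines agree to about 1 px (2 mm) in both views. The window lies between the two estimates, at about (420.5, -225). One small correction, then lower to about 3.5 cm clearance and settle.

Emit:
{"api": "drive_tool", "payload": {"series": [[[-0.1,-0.1,-0.4],0],[[-0.1,-0.1,-0.5],0],[[0,0,-0.5],0],[[0,0,-0.4],0],[[0,0,-0.3],0],[[0,0,-0.1],0],[[0,0,0],0],[[0,0,0],0],[[0,0,0],0],[[0,0,0],0]]}}

```text
time: 26.9
ee_pos: [0.3849, -0.2308, 0.0549]
eef_rot: [-0.091, 0.996, 0.001, 0.002]
ft_force: [0.3, 0.0, -1.0]
width: 0.032
grip_force: 20.0
```

Emit:
{"api": "drive_tool", "payload": {"series": [[[0,0,0],0],[[0,0,0],0],[[0,0,0],0],[[0,0,0],0],[[0,0,0],0],[[0,0,0],0],[[0,0,0],0],[[0,0,0],0],[[0,0,0],0],[[0,0,0],0]]}}

```text
time: 28.15
ee_pos: [0.3849, -0.2308, 0.0548]
eef_rot: [-0.091, 0.996, 0.001, 0.001]
ft_force: [0.6, -0.2, -1.1]
width: 0.0318
grip_force: 20.0
```

```bash
python3 - <<'E'
from h import *
from bench import vision,r
s,M=st(); print(abs(s['joint_vel']).max().round(4)); c=vision.camera('scene')
cv2.imwrite('pics/g9.png',cv2.resize(c['color'][125:255,195:345],None,fx=4,fy=4,interpolation=2)[...,::-1])
E
```

```text
t 28.15 p [ 38.49 -23.08   5.48] yangle 100.4 z [ 0.003  0.003 -1.   ] w 0.0318 g 20.0 F [ 0.6 -0.2 -1.1] q [-0.35  0.17  0.85  2.14 -0.17  0.9   2.35]
0.0013
```

View pics/g9.png

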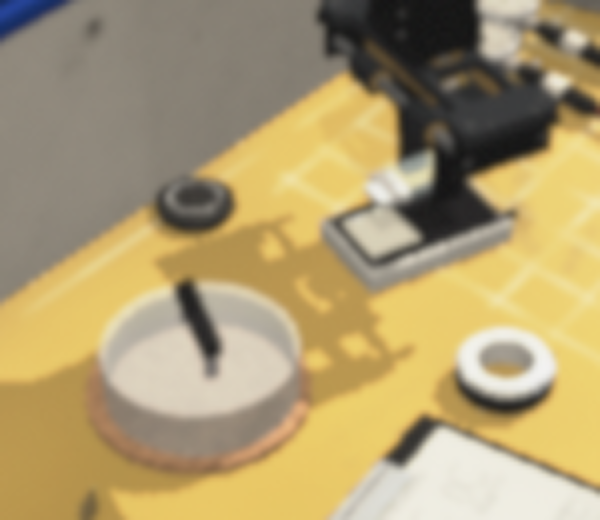

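The hood stands upright within the cork (200,370). The slide is held level over the plate with its label end at (390,185) above the window, and the ring and cap are unmoved. The arm is still, so I'm handing in.

```bash
python3 -c "
from bench import r
print(r.close_job())"
```

```text
the job is handed in; nothing more can be done
None
```

I handed the job in at about 28 s: the hood is upright on the cork mat, and the slide is held still and level, label side up, about 3.5 cm above the reading plate with its notched end over the window, to about 3 mm by the camera estimates. The tape measure and centre cap were never approached and the ring was passed well overhead; the last picture shows the ring and cap in place, with the tape measure out of frame.

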